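Put the jars back and clip the rack's retaining bar shut

TASK

Stand the square canister and the small jar side by side on the worktop inside the jar rack, upright and wholly behind its front edge; then swing the rack's bar across in front of them and push its snap hook onto the steel eye until the sprung gate has let the eye in and snapped shut behind it. Leave the mug, the teaspoon and the two icing nozzles where they are.

Things in the scene. Friction and masses are not known exactly. Their poses are not given: they have to be found in the camera images.
- rack: Low wooden jar rack, fixed: two side panels and a back panel, 65 mm high, 10 mm thick, no floor or top, open at the front (-x). Origin: on the worktop midway between the side panels; x towards the back panel, y to the left panel. The bay inside reaches from x = -50 mm (front edge) to +75 mm and over y = -85..+85 mm. The bar is hinged at its front left corner; the eye is outside the right panel.
- bar (a joint): Angle of the retaining bar about its upright hinge, rad. 0: shut, across the rack's front, at its stop; it grows as the bar swings out towards the robot and on to the left (limit 2.3). At q it points from the hinge along (-sin q, -cos q) in the rack's x, y. Light friction (0.06 N m): it stays where left. Clipped, it cannot be drawn out beyond about 0.13 rad.
- gate (a joint): Angle of the hook's sprung gate, rad: a thin 34 mm rod, 50 mm above the worktop, across the hook's mouth on the side that meets the eye. 0: shut. It swings inward only, when pushed against the eye's upright wire (about 5 N of push on the hook), and springs shut once the wire is past its tip, which is when the bar is within about 0.03 rad of its stop.
- hook_back (a point): Point on the back of the snap hook (the face that is pushed to shut it), opposite the eye when shut: 50 mm above the worktop, 223 mm from the bar's hinge.
- eye (a point): Centre of the upright 6 mm wire of the steel eye, 50 mm above the worktop. The eye is a rigid staple that stands 38 mm out from the rack's right side panel; its free upright is 40 mm long, with its two arms 25 and 75 mm above the worktop, and the hook passes between the arms.
- canister_mid (a point): Canister, orange and squarish with rounded corners, 87 x 87 mm, 100 mm high in all; its body and fixed wooden lid are 83 mm high, and a round wooden knob 20 mm in diameter stands in the middle of the lid from 83 to 100 mm. 0.15 to 0.31 kg. The point lies on its axis, 50 mm above its underside; x and y square to its sides, z up.
- jar_mid (a point): Small round spice jar with a screwed-on cap, 45 mm in diameter, 106 mm high, 0.08 to 0.16 kg. The point lies on its axis, 53 mm above its underside. z up.
- big_mug: Bystander: mug 81 mm in diameter (113 mm with its handle), 101 mm high; origin at the centre of its underside.
- spoon: Bystander: teaspoon lying flat, 132 x 26 mm, 9 mm high; origin under its middle, its length along its x.
- tip_a: Bystander: icing nozzle, a small metal cone, 20 mm in diameter and 34 mm high, to the right of the rack; origin at the centre of its underside.
- tip_b: Bystander: icing nozzle like the other, to the left of the rack's hinge; origin at the centre of its underside.
- bar_hinge (a point): Hinge axis of the bar, 50 mm above the worktop, at (-60, +90) mm in the rack's x, y. The bar is round steel 10 mm thick, centre line 50 mm above the worktop. From 195 mm from the hinge it becomes a flat-lying snap hook of 8 mm wire; its straight back goes on in the bar's line to 240 mm, its end is at 255 mm, and it reaches 50 mm from its back towards the rack's side.
Mind the look-alikes: they are no part of the job. Leave any turquoise or white look-alike of the part that bears canister_mid alone.

How it is judged:
On the way, in this order (a step that is already met when the one before it is completed fails the run):
1. canister and jar stand inside the rack, behind its front edge, while the bar is still open (x of canister_mid in the frame of rack between -0.012 and 0.05 m and y of canister_mid in the frame of rack between -0.06 and 0.06 m and x of jar_mid in the frame of rack between -0.032 and 0.07 m and y of jar_mid in the frame of rack between -0.08 and 0.08 m and angle between each of canister_mid, jar_mid's own z axis and vertical below 0.12 rad and height (world z) of canister_mid below 0.06 m and height (world z) of jar_mid below 0.063 m and value of joint bar above 0.3 rad), for 0.2 s.
2. the snap hook is clipped on the eye: bar shut and gate sprung back behind the wire (value of joint bar below 0.15 rad and value of joint gate below 0.12 rad), for 0.2 s.
At the end, for the whole second after the job is handed in: Canister and jar stand at rest, upright within 0.12 rad, on the worktop inside the rack, behind its front edge (to 6 mm). The bar is within 0.15 rad of shut with the gate closed (under 0.12 rad): the eye's wire is inside the hook (all of step 2 and x of canister_mid in the frame of rack between -0.012 and 0.05 m and y of canister_mid in the frame of rack between -0.06 and 0.06 m and x of jar_mid in the frame of rack between -0.032 and 0.07 m and y of jar_mid in the frame of rack between -0.08 and 0.08 m and angle between each of canister_mid, jar_mid's own z axis and vertical below 0.12 rad and height (world z) of canister_mid below 0.06 m and height (world z) of jar_mid below 0.063 m and linear speed of each of canister, jar below 0.02 m/s and velocity of joint bar between -0.05 and 0.05 rad/s); the robot touches nothing.
It fails at once if mug, teaspoon or a nozzle shifted by more than 30 mm (distance of any of big_mug, spoon, tip_a, tip_b from where it was at the start of the episode above 0.03 m).
It fails at once if canister or jar knocked over (angle between any of canister_mid, jar_mid's own z axis and vertical above 0.7 rad).
It also fails if it takes over 69 s, if anything falls off the work surface, if the arm or the gripper's body presses on something with over 40 N, if the wrist force passes 120 N, or if a joint passes its speed limit or range.

ROBOT

A 6-joint arm with a two-finger parallel gripper is mounted at the origin on a cart in front of the work surface, level with it; the furniture and walls round the work are solid. World frame = base frame: x ahead of the robot, y to its left, z up, the work surface at z = 0. Lengths are in m, angles in rad, forces in N, time in s.
With the tool pointing down it reaches from about 0.375 to 0.925 m from the base axis. Payload 5.7 kg.
Tool frame: the origin (TCP) lies midway between the tips of the shut fingers; the grasp point (between the pads) lies 19 mm behind it; z points along the fingers, y is the line along which they close (so a half turn about z gives the same grasp; the last joint's range is limited). The gripper opens to 88 mm and grips with 3 to 60 N. Pads are 20 mm wide; open, the fingers measure 115 mm over their backs; the gripper's body (75 mm by 178 mm) begins 61 mm behind the grasp point.
Start: joints at [-1.461, 0.359, 1.51, -0, 1.272, -0.115], TCP at [0.134, -0.585, 0.223] pointing down, gripper open.
Joint ranges: [-2.97, 2.97], [-1.01, 2.36], [0.21, 2.38], [-0.96, 4.11], [0.2, 2.71], [-2.98, 2.98]. Speed limits (rad/s): [2.39, 2.39, 3.14, 3.14, 3.14, 3.14].

INTERFACE

Orientations are given as a unit quaternion [x, y, z, w].
In Python, from bench import move_ptp, servo_line, goto_joints, move_gripper, sleep, inverse_kinematics, capture, PlanningError, close_job, spot_in, silhouettes, current_clock, current_joint_pos, current_qvel, current_joint_torque, current_position, current_orientation, current_force, current_torque, current_finger_gap, current_grip_force gives the robot as it stands. Calls block until the motion is done:
- move_ptp(position, orientation): joint-space move of the TCP to a pose.
- servo_line(position, orientation=None, rate=0.15, contact_N=None): straight line of the TCP; orientation=None keeps the orientation; rate is the mean speed in m/s. With contact_N (N) it stops when the force on the tool has changed by that much, and returns True; else False.
- goto_joints(angles): joint-space move.
- move_gripper(opening): finger opening in m; the grip force is fixed at half the most; returns when the fingers have stopped.
- sleep(seconds).
- inverse_kinematics(position, orientation): joint angles nearest the present ones, or None.
- capture(name): name is "scene" or "top" or "wrist"; returns a dict with "image" (384x512x3 uint8, blue, green, red), "range_z" (384x512 float32, m along the optical axis (not along the pixel's ray), 0 where there is no reading), "intrinsics" (3x3 intrinsics, pixels), "R" (3x3) and "t" (3): a world point X has camera coordinates R X + t. Camera axes: x right, y down, z forward; pixel columns grow to the right and rows downward; lengths in m; the calibration is good to about 2 mm. A picture is of the moment at which its call begins.
A pose or a line that the arm cannot do raises PlanningError and nothing moves.
- close_job(): hands the job in; it is judged then, once.
Trained networks look in the newest picture that a camera, given by its name, has taken for a name from the list of things; names that differ only in an ending like _2 or _b are one class to them, and where a whole thing is asked for, a point or a joint stands for the part that bears it (a point fixed in the world has none). Each returns a list of dicts, best first, with "conf" (0 to 1); they miss things now and then, are a little off and sometimes report something else, mostly with a low value. They report only what shows in the picture. A call takes as long as a camera call. They do not tell look-alikes from the thing itself.
- spot_in(camera, query): "xy" ([column, row] in pixels, amid what is visible of it).
- silhouettes(camera, query): "region" (384x512 bool, what is visible of it) and "xy" ([column, row] in pixels, amid what is visible of it).
Readings, each from a call of its own:
- current_clock(): time.
- current_joint_pos(): joint angles.
- current_qvel(): joint speeds.
- current_joint_torque(): joint torques, N m.
- current_position(): TCP position.
- current_orientation(): TCP orientation.
- current_force(): force on the tool from outside, world axes, zero at the start.
- current_torque(): the same for the moment, N m.
- current_finger_gap(): finger opening in m.
- current_grip_force(): force on a finger pad.
Only numpy, scipy, OpenCV 4.12 (cv2) and the standard library are available. Lean on these libraries where they do the work, as an engineer would, in place of code of your own. Each camera call takes 0.05 s, during which the arm holds its last target. There are 200 camera calls.

## Working session

There is one attempt and no reset: what is moved stays moved. The work goes in short steps, each a Python script; the robot and the scene stay as the last script left them, time stands still between calls to the robot, and variables do not carry over. Pictures are saved under pics/ and viewed, at most 10 in all, crops included, and the job is handed in when it is done.

```bash
mkdir -p pics; cat > h.py <<'E'
import numpy as np, cv2
from bench import *
def pts(c, mask=None):
    z=c["range_z"]; m=z>0
    if mask is not None: m&=mask
    v,u=np.nonzero(m); K=c["intrinsics"]; d=z[v,u]
    P=np.stack([(u-K[0,2])/K[0,0]*d,(v-K[1,2])/K[1,1]*d,d])
    return (c["R"].T@(P-np.array(c["t"])[:,None])).T
E
python3 - <<'E'
from h import *
cs={n:capture(n) for n in("scene","top")}
cv2.imwrite("pics/a.png",cv2.resize(cs["top"]["image"],(800,600)))
cv2.imwrite("pics/b.png",cv2.resize(cs["scene"]["image"],(800,600)))
np.set_printoptions(precision=3,suppress=True)
for n in cs:
  print(n,-cs[n]["R"].T@cs[n]["t"])
  for q in("rack","bar","canister_mid","jar_mid","big_mug","spoon","tip_a","hook_back"):
    for d in silhouettes(n,q)[:4]:
      p=pts(cs[n],d["region"]); 
      if len(p): print(q,round(d["conf"],2),np.round(d["xy"]),np.median(p,0),p.min(0),p.max(0))
print(current_clock())
E
```

```text
scene [-0.329 -1.182  0.687]
rack 0.81 [296. 184.] [ 0.674 -0.063  0.047] [ 0.319 -0.108 -0.   ] [0.718 0.208 0.076]
bar 0.63 [203. 184.] [0.388 0.118 0.051] [ 0.319  0.068 -0.004] [0.532 0.243 0.057]
canister_mid 0.98 [275. 254.] [ 0.309 -0.4    0.052] [ 0.133 -0.638 -0.002] [ 0.479 -0.221  0.283]
canister_mid 0.97 [174. 178.] [0.308 0.173 0.055] [ 0.277  0.123 -0.001] [0.364 0.318 0.096]
canister_mid 0.85 [328. 192.] [ 0.687 -0.182  0.062] [ 0.655 -0.212  0.001] [ 0.863 -0.076  0.1  ]
canister_mid 0.72 [202. 184.] [0.386 0.115 0.052] [ 0.319  0.07  -0.001] [0.465 0.212 0.057]
jar_mid 0.64 [262. 208.] [ 0.493 -0.1    0.018] [ 0.479 -0.109  0.005] [ 0.514 -0.079  0.029]
big_mug 0.61 [281. 212.] [ 0.445 -0.245  0.073] [ 0.416 -0.288  0.004] [ 0.499 -0.23   0.092]
spoon 0.53 [217. 206.] [0.374 0.006 0.004] [ 0.365 -0.092 -0.002] [0.382 0.038 0.009]
hook_back 0.49 [199. 188.] [0.382 0.116 0.051] [ 0.319  0.07  -0.004] [0.462 0.217 0.057]
top [ 0.335 -0.043  1.057]
rack 0.86 [198. 135.] [0.669 0.092 0.056] [ 0.32  -0.1   -0.003] [0.718 0.139 0.081]
rack 0.43 [233. 242.] [ 0.371 -0.     0
[... 357 characters left out ...]
 0.026 0.082] [ 0.421 -0.019 -0.002] [0.531 0.074 0.103]
canister_mid 0.56 [130. 214.] [0.441 0.266 0.082] [ 0.398  0.229 -0.002] [0.488 0.352 0.103]
jar_mid 0.66 [327. 201.] [ 0.484 -0.249  0.037] [ 0.413 -0.299 -0.004] [ 0.547 -0.205  0.105]
jar_mid 0.53 [265. 190.] [ 0.497 -0.082  0.106] [ 0.479 -0.11  -0.002] [ 0.545 -0.06   0.111]
big_mug 0.6 [328. 198.] [ 0.485 -0.248  0.038] [ 0.413 -0.311 -0.005] [ 0.543 -0.205  0.105]
spoon 0.55 [236. 242.] [ 0.372 -0.003  0.005] [ 0.359 -0.087 -0.002] [0.381 0.036 0.015]
hook_back 0.97 [191. 218.] [0.428 0.121 0.055] [0.32  0.075 0.001] [0.58  0.137 0.063]
hook_back 0.49 [233. 241.] [0.371 0.008 0.005] [ 0.356 -0.087 -0.004] [0.382 0.042 0.015]
0.9
```

View pics/a.png

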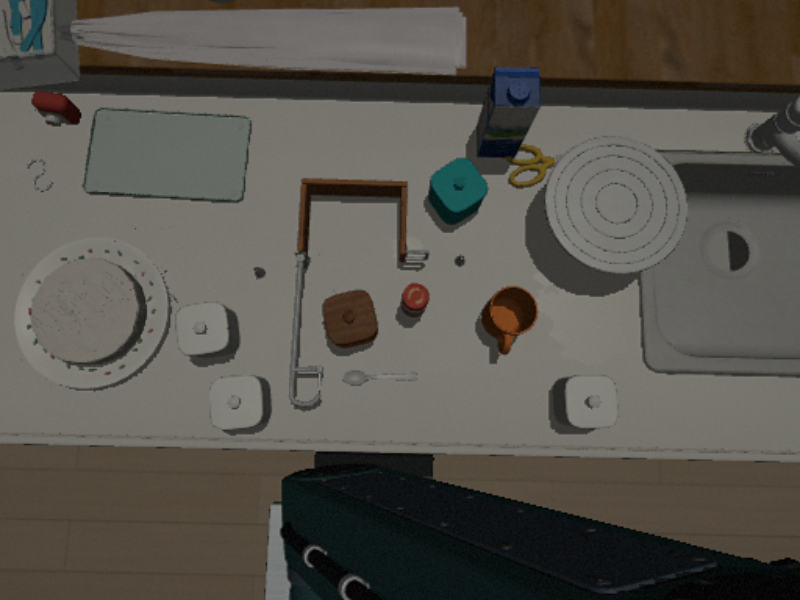

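View pics/b.png

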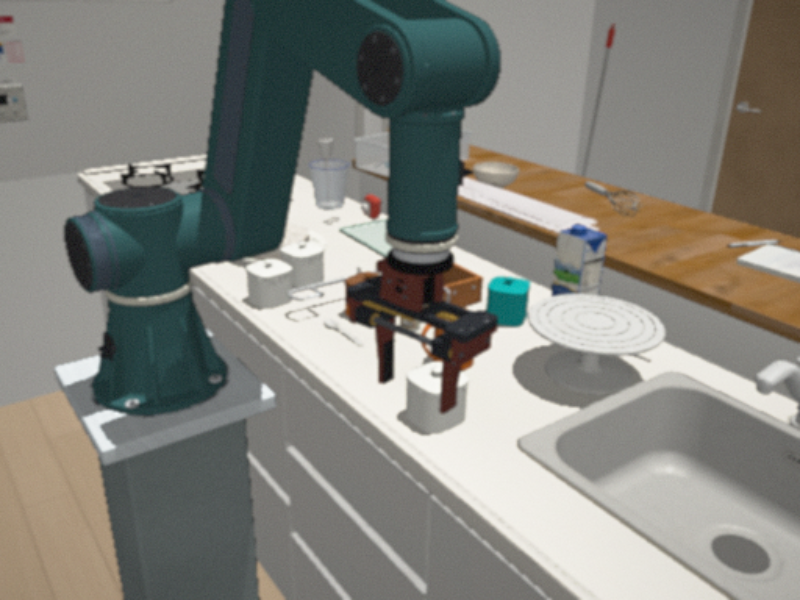

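The top view shows the following (800x600 pixels):

| Object | Pixel position |
|---|---|
| Canister candidate with wooden lid | (350,318) |
| White canisters | (203,330), (238,403), (590,402) |
| Turquoise canister | (458,190) |
| Jar with red cap | (415,297) |
| Rack | (303–407, 180–260) |
| Bar, open and pointing at the robot | about x=297 |
| Eye | (415,257) |

The wooden-lidded canister fits the description (orange with a wooden lid). I'll confirm that in a crop and measure at the same time.

```bash
python3 - <<'E'
from h import *
np.set_printoptions(precision=4,suppress=True)
c=capture("top"); im=c["image"]
cv2.imwrite("pics/c.png",cv2.resize(im[100:270,175:345],(600,600),interpolation=cv2.INTER_CUBIC))
P=pts(c)
def box(x0,x1,y0,y1,z0,z1):
    m=np.all((P>[x0,y0,z0])&(P<[x1,y1,z1]),1); return P[m]
def rect(p): r=cv2.minAreaRect((p[:,:2]*1000).astype(np.float32)); return r
k=box(.40,.54,-.03,.09,.092,.108); print("knob",k.mean(0),len(k))
l=box(.40,.54,-.03,.09,.076,.090); print("lid",rect(l),l[:,2].mean())
j=box(.46,.54,-.12,-.05,.097,.115); print("jar",j.mean(0),rect(j),len(j))
for n,b in dict(left=(.57,.70,.11,.16),right=(.57,.70,-.09,-.04),back=(.69,.76,-.06,.13)).items():
    p=box(*b,.058,.072); print(n,rect(p),p.mean(0),len(p))
b=box(.30,.57,.07,.15,.045,.062)
print("bar",rect(b),len(b))
s=b[(b[:,0]>.40)]; print(np.polyfit(s[:,0],s[:,1],1), b.min(0),b.max(0))
e=box(.55,.64,-.14,-.075,.06,.082); print("eye",rect(e) if len(e) else 0,len(e))
a=box(.53,.62,-.2,-.12,.02,.045); print("tipa",a.mean(0) if len(a) else 0)
E
```

```text
knob [0.4674 0.0281 0.0972] 43
lid ((467.8697204589844, 28.04535675048828), (85.98802185058594, 86.06551361083984), 14.993834495544434) 0.08237673383037111
jar [ 0.5014 -0.0812  0.1068] ((501.82879638671875, -80.25321960449219), (43.72313690185547, 41.389373779296875), 1.3113133907318115) 229
left ((635.527099609375, 123.43389892578125), (127.8277816772461, 19.69130516052246), 2.531538724899292) [0.6336 0.1203 0.0646] 180
right ((641.5831298828125, -60.046226501464844), (114.30675506591797, 11.136805534362793), 1.259628415107727) [ 0.6371 -0.0593  0.0652] 150
back ((704.9274291992188, 33.404212951660156), (28.43696403503418, 184.6809844970703), 0.27653294801712036) [0.7103 0.0366 0.0648] 298
bar ((443.420166015625, 100.24714660644531), (55.545711517333984, 252.8707733154297), 89.65734100341797) 463
[-0.0167  0.1297] [0.317  0.0728 0.0457] [0.57   0.1285 0.0612]
eye ((584.3099975585938, -90.78204345703125), (6.4923601150512695, 27.4902400970459), 0.8038436770439148) 28
tipa [ 0.5863 -0.1649  0.0279]
```

View pics/c.png

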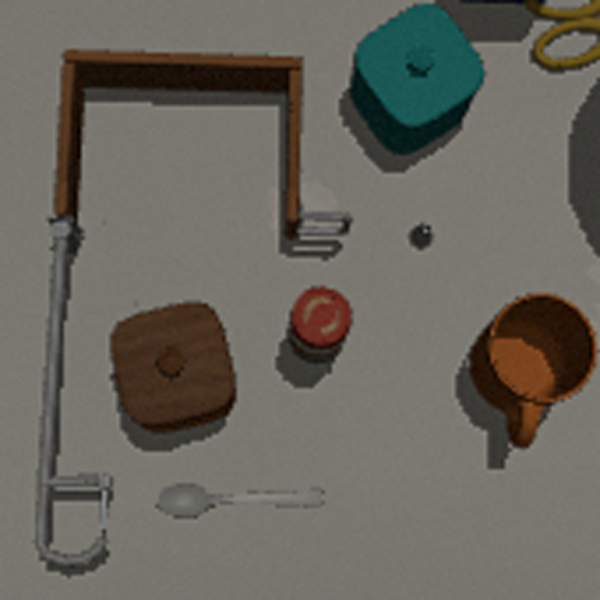

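Confirmed: the wooden-lidded canister (170,360 in the crop) is the only one that is neither white nor turquoise. The jar is at (320,318), the open hook at (75,520) and the eye at (325,222). I'll fit the rack pose and place the canister by its knob.

```bash
cat >> h.py <<'E'
from scipy.spatial.transform import Rotation as Rn
def down(phi): return (Rn.from_euler('z',phi)*Rn.from_euler('x',np.pi)).as_quat()
O=np.array([.630,.031]); 
def W(x,y,yaw,z): 
    c,s=np.cos(yaw),np.sin(yaw); return [O[0]+c*x-s*y,O[1]+s*x+c*y,z]
E
python3 - <<'E'
from h import *
np.set_printoptions(precision=4,suppress=True)
c=capture("top");P=pts(c)
def line(x0,x1,y0,y1,i):
    m=np.all((P>[x0,y0,.060])&(P<[x1,y1,.070]),1); p=P[m]
    f=np.polyfit(p[:,i],p[:,1-i],1); r=np.abs(np.polyval(f,p[:,i])-p[:,1-i])<.007; return np.polyfit(p[r,i],p[r,1-i],1)
back=line(.69,.76,-.04,.11,1); L=line(.59,.69,.11,.16,0); R=line(.59,.69,-.09,-.04,0)
yaw=np.median([-back[0],L[0],R[0]]); print(back,L,R,yaw)
print(np.polyval(L,.63),np.polyval(R,.63),np.polyval(back,.031))
yaw=float(np.clip(-back[0],-.06,.06))
th=np.radians(15)
move_gripper(.05)
q=down(th)
print(inverse_kinematics([.4675,.028,.086],q))
move_ptp([.4675,.028,.16],q)
servo_line([.4675,.028,.086],q,contact_N=8,rate=.1)
print(current_position(),current_force())
move_gripper(0.0); print(current_finger_gap(),current_grip_force())
servo_line([.4675,.028,.106],q)
cc=capture("wrist"); t=capture("top"); cv2.imwrite("pics/d.png",np.hstack([cc["image"],t["image"]])[:, :][::1,::1] if 0 else cv2.resize(np.hstack([cc["image"],t["image"]]),(800,300)))
print(current_clock(),yaw,current_finger_gap(),current_force())
E
```

```text
[0.0064 0.7119] [-0.0095  0.1262] [ 0.0134 -0.068 ] -0.00644271496335314
0.12019214716782957 -0.0595343591416215 0.7121305801463177
[-0.0878  0.3568  1.9399 -0.      0.8448  1.2212]
[0.4679 0.0279 0.0863] [0.649  0.1095 0.7832]
0.016950752462009323 30.00028358073905
6.1417 -0.00644271496335314 0.01713156069236074 [-0.2832 -1.2107 -3.0642]
```

View pics/d.png

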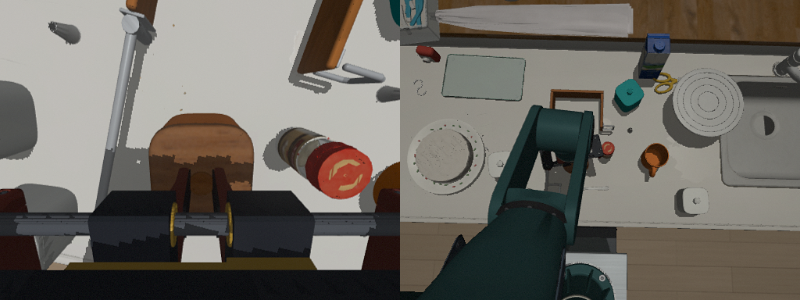

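The canister is held by its knob, and the force reading shows its weight. Next I carry it into the bay, then fetch the jar.

```bash
sed -i 's/O=np.array.*/O=np.array([.631,.0303])/' h.py
python3 - <<'E'
from h import *
np.set_printoptions(precision=4,suppress=True)
q0=down(0.0)
servo_line(W(-.12,.034,0,.106),q0,rate=.12)
servo_line(W(.022,.034,0,.106),q0,rate=.12)
print(servo_line(W(.022,.034,0,.0855),q0,rate=.04,contact_N=3),current_position())
move_gripper(.045)
servo_line(W(.022,.034,0,.16),q0,rate=.2)
# jar
q9=down(np.pi/2); print(inverse_kinematics([.5014,-.0808,.07],q9))
move_gripper(.075)
move_ptp([.5014,-.0808,.19],q9)
c=capture("top");P=pts(c)
m=np.all((P>[.55,-.03,.092])&(P<[.72,.11,.108]),1);print("knob",P[m].mean(0) if m.any() else None,m.sum())
w=capture("wrist");Pw=pts(w);m=np.all((Pw>[.46,-.13,.100])&(Pw<[.54,-.04,.115]),1);print("jar",m.sum(),Pw[m].min(0),Pw[m].max(0))
m=np.all((Pw>[.56,-.02,.078])&(Pw<[.72,.12,.090]),1);print("lid",m.sum(),Pw[m].min(0) if m.any() else 0,Pw[m].max(0) if m.any() else 0)
cv2.imwrite("pics/e.png",cv2.resize(np.hstack([w["image"],c["image"]]),(800,300)))
print(current_clock())
E
```

```text
True [0.6523 0.0643 0.0857]
[-0.2959  0.4267  1.8688 -0.      0.846  -0.2959]
knob [0.6521 0.0641 0.097 ] 41
jar 1726 [ 0.4804 -0.1036  0.1001] [ 0.523  -0.0605  0.1099]
lid 6984 [0.6085 0.0203 0.078 ] [0.6951 0.0851 0.0879]
12.1417
```

View pics/e.png

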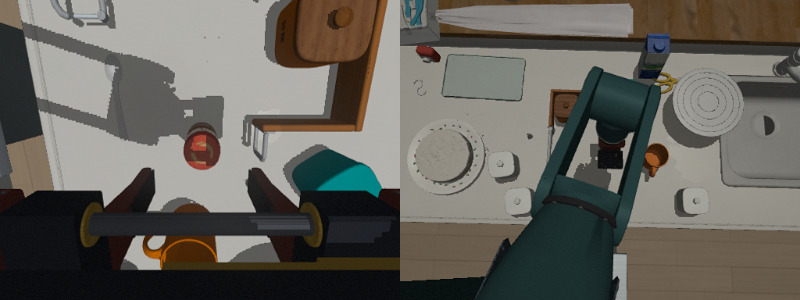

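The canister stands in the bay at rack (0.021, 0.034). Now the jar.

```bash
python3 - <<'E'
from h import *
np.set_printoptions(precision=4,suppress=True)
q=down(np.pi/2)
print(servo_line([.5017,-.082,.07],q,rate=.15,contact_N=8))
move_gripper(.03); print(current_finger_gap(),current_grip_force())
z=current_position()[2]
servo_line([.5017,-.082,z+.02],q)
servo_line(W(-.11,-.048,0,z+.02),q,rate=.12)
servo_line(W(.005,-.048,0,z+.02),q,rate=.12)
print(servo_line(W(.005,-.048,0,z-.001),q,rate=.04,contact_N=3),current_position(),z)
move_gripper(.068)
servo_line(W(.005,-.048,0,.19),q,rate=.2)
w=capture("wrist");Pw=pts(w)
m=np.all((Pw>[.58,-.06,.101])&(Pw<[.69,.02,.115]),1);print("jar",m.sum(),(Pw[m].min(0)+Pw[m].max(0))/2)
move_gripper(0)
move_ptp([.43,.175,.19],down(0))
w=capture("wrist");c=capture("top");P=pts(c)
cv2.imwrite("pics/f.png",cv2.resize(np.hstack([w["image"],c["image"]]),(800,300)))
print(inverse_kinematics([.43,.175,.035],down(0)),current_clock())
E
```

```text
False
0.04395433031273461 29.9931494705379
True [ 0.6357 -0.0176  0.0699] 0.0702762247622477
jar 1737 [ 0.6349 -0.0176  0.1056]
[ 0.2375  0.4432  1.9896 -0.      0.7087  1.8083] 20.55
```

View pics/f.png

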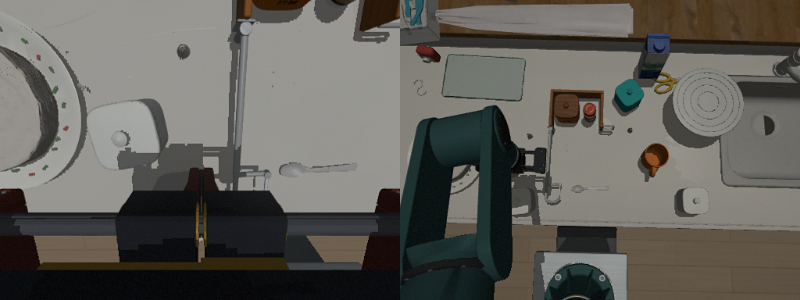

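Jar and canister both stand in the bay: knob at (566,105) and red cap at (590,110) in the right half of the picture. The bar is still open at (548,150–200). I'll swing it with the closed fingers, pushing mid-bar first and then on the hook's back.

```bash
cat >> h.py <<'E'
H=np.array([.571,.1203])
def B(q,r,d,z=.041):
    p=H+r*np.array([-np.sin(q),-np.cos(q)])-d*np.array([np.cos(q),-np.sin(q)]); return [*p,z],down(np.pi/2-q)
E
python3 - <<'E'
from h import *
np.set_printoptions(precision=4,suppress=True)
p,o=B(1.57,.15,.055); servo_line(p,o,rate=.15)
for q in (1.57,1.4,1.2,1.0,.8,.6,.5):
    p,o=B(q,.15,.019); r=servo_line(p,o,rate=.13,contact_N=15)
    if r: print("contact",q,current_force()); break
print(current_clock(),current_force())
p,o=B(.5,.15,.06); servo_line(p,o,rate=.2)
p,o=B(.5,.223,.06); servo_line(p,o,rate=.2)
w=capture("wrist");c=capture("top")
cv2.imwrite("pics/g.png",cv2.resize(np.hstack([w["image"],c["image"]]),(800,300)))
print(current_clock())
E
```

```text
24.2667 [0.2847 0.0941 0.2543]
25.2417
```

View pics/g.png

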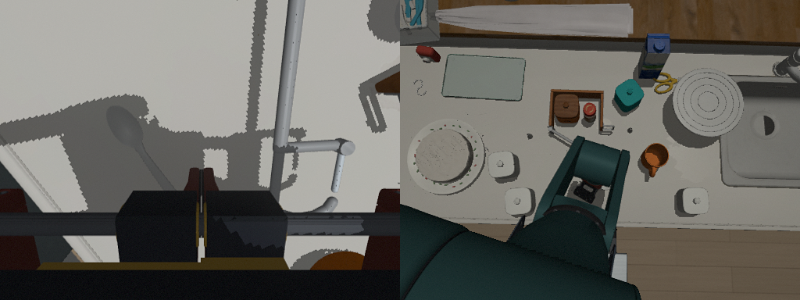

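The wrist view shows the bar part-shut, with the hook (280–350, 145–210) ahead of the closed fingers and the eye at (375,95). Now the final push.

```bash
python3 - <<'E'
from h import *
np.set_printoptions(precision=4,suppress=True)
for q in (.5,.35,.2):
    p,o=B(q,.223,.019); r=servo_line(p,o,rate=.12,contact_N=15); print(q,r,current_force())
for q in (.1,.05,0,-.04,-.08):
    p,o=B(q,.223,.016); r=servo_line(p,o,rate=.04,contact_N=22); print(q,r,current_force(),current_position())
    if r: break
print(current_clock())
E
```

```text
0.5 False [ 0.5242 -0.3594  0.1957]
0.35 False [-0.3464 -1.0108 -1.2447]
0.2 False [-0.1406  0.1404 -0.809 ]
0.1 False [-4.081   2.2221  3.2477] [ 0.5318 -0.0995  0.0407]
0.05 False [-2.1607  0.8891 -0.4481] [ 0.544  -0.1014  0.0407]
0 False [-0.3999  0.0667 -0.083 ] [ 0.5565 -0.1032  0.0414]
-0.04 False [-7.5605 -0.951   4.2805] [ 0.5603 -0.1026  0.0404]
-0.08 True [-1.3628 -0.1392  1.9214] [ 0.5594 -0.102   0.0392]
28.8667
```

```bash
python3 - <<'E'
from h import *
np.set_printoptions(precision=4,suppress=True)
p,o=B(0,.223,.06); servo_line(p,o,rate=.1)
servo_line([p[0],p[1],.2],o,rate=.2)
w=capture("wrist")
move_ptp([.40,-.25,.30],down(np.pi/2)); 
c=capture("top");P=pts(c)
b=P[np.all((P>[.54,-.07,.046])&(P<[.595,.10,.062]),1)]; f=np.polyfit(b[:,1],b[:,0],1); print("bar slope",f,len(b))
cv2.imwrite("pics/i.png",np.hstack([cv2.resize(w["image"],(400,300)),cv2.resize(c["image"][100:220,185:345],(400,300),interpolation=cv2.INTER_CUBIC)]))
print(current_clock())
E
```

```text
bar slope [-0.0145  0.5735] 231
31.3917
```

View pics/i.png

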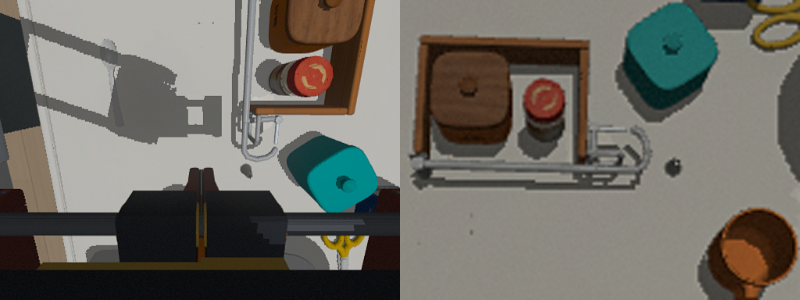

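The bar looks fully shut (slope about 0) and the hook surrounds the eye. I'll take one close look at the gate.

```bash
python3 - <<'E'
from h import *
move_ptp([.511,-.14,.19],down(np.pi/2))
w=capture("wrist")
K=w["intrinsics"]; X=w["R"]@np.array([.585,-.105,.05])+w["t"]; u,v=(K@X/X[2])[:2].astype(int); print(u,v)
u=np.clip(u,60,452);v=np.clip(v,60,324)
cv2.imwrite("pics/j.png",cv2.resize(w["image"][v-60:v+60,u-60:u+60],(600,600),interpolation=cv2.INTER_CUBIC))
print(current_clock())
E
```

```text
326 148
32.225
```

View pics/j.png

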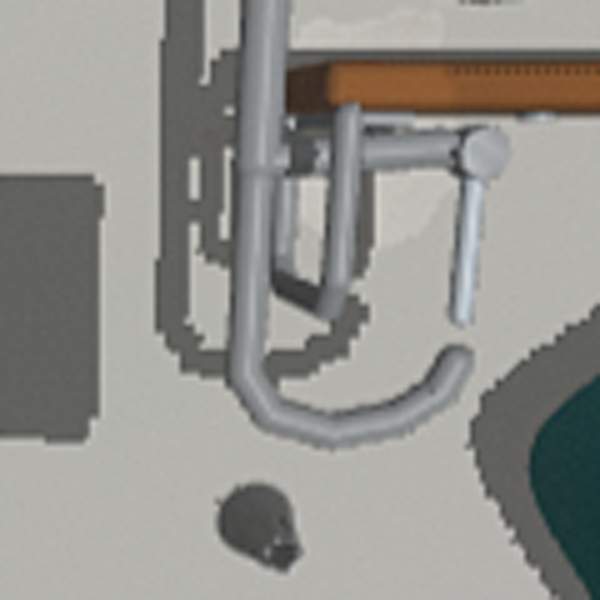

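The crop shows the gate rod (465,180–320) straight across the mouth and closed, with the eye's upright (330,300) inside the hook. The arm touches nothing, so I'm handing in.

```bash
python3 -c "
from h import *
servo_line([.511,-.14,.26],rate=.2); sleep(.3); print(close_job(), current_clock())"
```

```text
the job is handed in; nothing more can be done
the job is handed in; nothing more can be done
```

The canister and jar stand upright in the rack, the bar is shut with its hook clipped on the eye and the gate closed, and the job was handed in at about 33 s; no verdict was shown.

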